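Steady the swinging drip hook and hang the cleaning basket on it

ROBOT

A 6-joint arm with a two-finger parallel gripper is mounted at the origin on a cart in front of the work surface, level with it; the furniture and walls round the work are solid. World frame = base frame: x ahead of the robot, y to its left, z up, the work surface at z = 0. Lengths are in m, angles in rad, forces in N, time in s.
With the tool pointing down it reaches from about 0.35 to 0.875 m from the base axis. Payload 15.5 kg.
Tool frame: the origin (TCP) lies midway between the tips of the shut fingers; the grasp point (between the pads) lies 19 mm behind it; z points along the fingers, y is the line along which they close (so a half turn about z gives the same grasp; the last joint's range is limited). The gripper opens to 85 mm and grips with 20 to 120 N. Pads are 22 mm wide; open, the fingers measure 114 mm over their backs; the gripper's body (76 mm by 85 mm) begins 54 mm behind the grasp point. The pads swing forward as they close: fully open they stand 13 mm farther back than shut.
Start: joints at [-1.343, 0.494, 1.345, -0, 1.302, -0.096], TCP at [0.199, -0.593, 0.231] pointing down, gripper open.
Joint ranges: [-2.91, 2.91], [-0.82, 2.16], [0.22, 2.67], [-1.22, 4.37], [0.12, 2.79], [-3.08, 3.08]. Speed limits (rad/s): [1.89, 1.89, 2.57, 3.01, 3.01, 3.01].

INTERFACE

Orientations are given as a unit quaternion [x, y, z, w].
In Python, from station import state, grab_frame, calibration, hand_in, spot_in, place_of gives the robot as it stands.
- The arm moves only by the tool servo_tool, never from a script. Its argument "moves" is a list of rows, each an object with "rotation": the turn, a rotation vector about the tool's x, y, z scaled (see below), a list of three; "linear": the shift along the tool's x, y, z scaled (see below), a list of three; "jaw": the closure, from -1 (fully open) to 1 (shut). A call has 1 to 20 rows; each row shifts and turns the commanded pose from where the row before left it, along the tool's axes as they then stand; what a row does not reach is not made up. The controller multiplies each number of a shift by 2 cm and each number of a turn by 4 degrees. A row lasts 1/12 s, in which the tool goes at most 41.7 mm and 7.16 degrees, less where a joint would pass 70% of its speed; a pose out of reach is approached as far as the arm can. A call with a number of a shift or a turn outside -1 to 1 is refused whole. A call with a gripper value outside its range is refused whole. The fingers move at their own pace and stop on an object; the grip force is fixed at half the most. Time passes only in rows, so rows that do not move let the fingers close. It gives the time, the measured TCP pose, the force, the opening and the grip force at its end, in the units of the state.
- state(): the state, without advancing time (a new reading comes with each control period).
- grab_frame(name): name is "scene" or "top"; returns the picture (384x512x3 uint8, blue, green, red); there is no depth.
- calibration(name): a dict with "fovy" (degrees; the focal length in pixels is half the picture's height over the tangent of half this angle, whatever the lens; pixels are square), "cx", "cy" (the principal point, pixels), "T" (4x4, takes a point from camera to world coordinates). Camera axes: x right, y down, z forward; pixel columns grow to the right and rows downward; lengths in m; the calibration is good to about 2 mm. A picture is of the moment at which its call begins. calibration takes no time and is no camera call.
- hand_in(): hands the job in; it is judged then, once.
Trained networks look in the newest picture that a camera, given by its name, has taken for a name from the list of things; names that differ only in an ending like _2 or _b are one class to them, and where a whole thing is asked for, a point or a joint stands for the part that bears it (a point fixed in the world has none). Each returns a list of dicts, best first, with "score" (0 to 1); they miss things now and then, are a little off and sometimes report something else, mostly with a low value. They report only what shows in the picture. A call takes as long as a camera call. They do not tell look-alikes from the thing itself.
- spot_in(camera, query): "point" ([row, column] in pixels, amid what is visible of it).
- place_of(camera, query): "point" ([row, column] in pixels: a listed point, or the origin of a listed thing).
The state is a dict: "clock": time; "qpos": joint angles; "joint_vel": joint speeds; "joint_efforts": joint torques, N m; "ee_pos": TCP position; "eef_rot": TCP orientation; "wrist_force": force on the tool from outside, world axes, zero at the start; "ft_torque": the same for the moment, N m; "opening": opening from 0.0 (shut) to 1.0 (fully open); "gripper_force": force on a finger pad.
Only numpy, scipy, OpenCV 4.12 (cv2) and the standard library are available. Lean on these libraries where they do the work, as an engineer would, in place of code of your own. Each camera call takes 0.05 s, during which the arm holds its last target. There are 200 camera calls.

TASK

The drip stand's hook is swinging: first touch it to stop it, so that it hangs straight down and still. Then hang the steel cleaning basket on it by the kink in the middle of its bail and leave it hanging quietly and level, without tipping the basket over or disturbing the blue-lidded tin, the clear glass and the blue-capped bottle.

Things in the scene. Friction and masses are not known exactly. Their poses are not given: they have to be found in the camera images.
- stand: White-based drip stand, fixed to the bench. Origin at the foot of the column (z = 0). Base 230 x 130 mm, 13 mm high with its dish, from 190 mm in front of the column (own -x) to 40 mm behind. Column 18 mm thick, 352 mm high; at height 335 mm a short arm reaches along own -x (towards the robot) to the hook's pivot. Black knob on the column head at own +y, out to 42 mm.
- hook_pivot (a point): Centre of the hook's pivot, 75 mm out (own -x) from the column axis, 335 mm above the bench; fixed to the stand, axes as stand. A 20 mm brass collar on it reaches 13 mm further out.
- drip_hook (a joint): Swing of the hook about the level axis through hook_pivot along the stand's own x: sideways, towards the stand's own +y for positive values. 0 = straight down, where gravity takes it; range -0.9 to 0.9 rad. Nearly frictionless: left alone it swings on (period about 0.7 s) far beyond the time available. Hook mass 0.15 kg. It is swinging from the start.
- hook_seat (a point): Point in the hook's bowl where point basket_bar comes to rest. With the hook straight down it lies 75 mm further out (own -x) than hook_pivot and 146.5 mm lower, axes as stand. The hook is bent from 8 mm round steel bar and opens towards own -x; throat 23 mm wide inside; bowl's underside 13.5 mm below. The shank drops 85 mm from the pivot, then slopes outward to the bowl's back.
- basket: Steel ultrasonic-cleaner basket, empty, 0.2 kg, standing on the bench; origin at the centre of its underside, z up. Box 110 mm (x) by 84 mm (y), 36 mm high. A round-bar bail 6 mm thick stands across it along own y, legs at y = +-42 mm; a blue upright grip stands at its front (own -x). Starts with the grip turned roughly towards the robot.
- basket_bar (a point): Peak (centre line) of the small upward kink in the middle of the bail's level top bar, which centres itself on the hook: 6 mm in front (own -x) of the basket's origin, 109 mm above its underside. The kink is 22 mm wide and 10 mm high; the level bar runs on to +-29 mm (own y). Free space under it down to the box's rim at 36 mm. Axes as basket. The basket hangs nearly level from here.
- basket_grip (a point): Where to take the blue grip: 64 mm in front (own -x) of the bar and 13 mm lower than basket_bar (96 mm above the underside). The grip is an upright block 24 mm (x) by 12 mm (y, the way to pinch it) by 42 mm high; its top is 16 mm above this point. Axes as basket.
- polishing_tin: Low round tin with a blue lid, 64 mm wide, 28 mm high, loose; origin at the centre of its underside. Leave it.
- dappen_glass: Small clear glass, 48 mm wide, 61 mm high, loose; origin at the centre of its underside. Leave it.
- separator_bottle: White bottle with a blue cap, 42 mm wide, 103 mm high, loose; origin at the centre of its underside. Leave it.
- hook_tip (a point): Centre of the red ball, 11 mm wide, on the hook's upturned tip: 21 mm further out (own -x) and 22.5 mm higher than hook_seat. It swings with the hook; nothing of the hook lies further out than this ball.
Things that resemble listed ones, but are neither listed nor needed, are in the scene too. Of the things like the basket, leave any that is pink, purple or red; of the rest the larger one is meant.

How it is judged:
By the outcome, as a careful person would: the job done as asked, in the order asked, and still so for the second after the job is handed in, with the robot touching nothing.
It also fails if it takes over 64 s, if anything falls off the work surface, if the arm or the gripper's body presses on something with over 40 N, if the wrist force passes 120 N, or if a joint passes its speed limit or range.

## Working session

There is one attempt and no reset: what is moved stays moved. The work goes in short steps, Python scripts to look and compute and a tool call to move; the robot and the scene stay as the last step left them, time stands still between calls to the robot, and variables do not carry over. Pictures are saved under pics/ and viewed, at most 10 in all, crops included, and the job is handed in when it is done.

Besides the shell and the picture viewer there is one more tool, called after "Request:" in YAML: its name, and indented under it one key for each argument. servo_tool: Moves the arm, as the interface text tells. Shifts and turns lie within -1 to 1; 1 stands for 2 cm of shift or 4 degrees of turn. Its arguments: {"type":"object","properties":{"moves":{"type":"array"}},"required":["moves"]}

```bash
mkdir -p pics
cat > h.py <<'E'
import numpy as np, cv2, json
from station import *
from scipy.spatial.transform import Rotation as R
def ray(cam,p):
    c=calibration(cam); T=np.array(c["T"]); f=192/np.tan(np.radians(c["fovy"])/2)
    d=T[:3,:3]@np.array([(p[1]-c["cx"])/f,(p[0]-c["cy"])/f,1]); return T[:3,3],d/np.linalg.norm(d)
def at_z(cam,p,z):
    o,d=ray(cam,p); return o+d*(z-o[2])/d[2]
def tri(p,q):
    o1,d1=ray("scene",p);o2,d2=ray("top",q)
    A=np.stack([d1,-d2],1); s=np.linalg.lstsq(A,o2-o1,rcond=None)[0]
    a=o1+s[0]*d1;b=o2+s[1]*d2; return (a+b)/2,np.linalg.norm(a-b)
def proj(cam,X):
    c=calibration(cam); T=np.array(c["T"]); f=192/np.tan(np.radians(c["fovy"])/2)
    v=T[:3,:3].T@(np.array(X)-T[:3,3]); return np.array([c["cy"]+f*v[1]/v[2],c["cx"]+f*v[0]/v[2]])
E
python3 - <<'E'
from h import *
np.set_printoptions(precision=3,suppress=True)
for c in ["scene","top"]:
    cv2.imwrite(f"pics/{c}0.png",grab_frame(c))
    k=calibration(c);print(c,k["fovy"],k["cx"],k["cy"],np.array(k["T"])[:3].tolist())
    for n in ["stand","hook_pivot","hook_tip","hook_seat","basket","basket_bar","basket_grip","polishing_tin","dappen_glass","separator_bottle"]:
        print(c,n,[(np.round(d["point"]).tolist(),round(d["score"],2)) for d in place_of(c,n)[:4]])
print(state())
E
```

```text
scene 42.2094106374054 249.29387164789176 185.9240927933426 [[0.8941861242964705, -0.3466772099624, 0.2832774032787352, 0.13762678146631827], [-0.44769179856001, -0.6898764445577114, 0.5688958997448609, -1.1723457351879205], [-0.0017968354851227721, -0.6355197898862767, -0.7720824878503216, 1.352176066306233]]
scene stand [([146.0, 244.0], 0.75)]
scene hook_pivot [([192.0, 272.0], 0.63)]
scene hook_tip [([125.0, 199.0], 0.6)]
scene hook_seat [([126.0, 206.0], 0.56)]
scene basket [([286.0, 246.0], 0.88), ([226.0, 196.0], 0.79), ([336.0, 282.0], 0.74), ([198.0, 229.0], 0.64)]
scene basket_bar [([266.0, 244.0], 0.93), ([180.0, 226.0], 0.91), ([207.0, 254.0], 0.82), ([213.0, 197.0], 0.69)]
scene basket_grip [([212.0, 232.0], 0.92), ([340.0, 272.0], 0.84), ([177.0, 217.0], 0.71), ([255.0, 230.0], 0.62)]
scene polishing_tin [([193.0, 276.0], 0.81)]
scene dappen_glass [([233.0, 291.0], 0.61)]
scene separator_bottle [([206.0, 285.0], 0.77)]
top 47.858838436001875 259.29226787710326 195.959172896245 [[-0.2806859745358433, -0.8836989550558277, 0.3745551234893234, -0.029894859430354078], [-0.95
[... 486 characters left out ...]
0.82), ([222.0, 221.0], 0.55)]
top basket_grip [([216.0, 366.0], 0.82), ([231.0, 296.0], 0.72), ([237.0, 214.0], 0.44)]
top polishing_tin []
top dappen_glass [([192.0, 270.0], 0.55)]
top separator_bottle [([194.0, 246.0], 0.55)]
{'clock': 1.1, 'qpos': array([-1.342,  0.494,  1.345, -0.   ,  1.302, -0.096]), 'joint_vel': array([-0.   , -0.001, -0.   , -0.001,  0.   , -0.   ]), 'joint_efforts': array([  0.   , -88.205, -38.428,   0.   ,   0.001,   0.   ]), 'ee_pos': array([ 0.199, -0.593,  0.231]), 'eef_rot': array([ 0.987,  0.161, -0.   ,  0.   ]), 'wrist_force': array([-0.089, -0.053, -0.734]), 'ft_torque': array([ 0.016,  0.022, -0.003]), 'gripper_force': 0.0, 'opening': 0.9993141026212335}
```

```bash
python3 -c "
import cv2,numpy as np
a=cv2.imread('pics/scene0.png');b=cv2.imread('pics/top0.png')
cv2.imwrite('pics/both.png',cv2.resize(np.vstack([a,b]),(512*600//768*1,600)) if 0 else cv2.resize(np.hstack([a,b]),(800,300)))"
```

```text
(no output)
```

View pics/scene0.png

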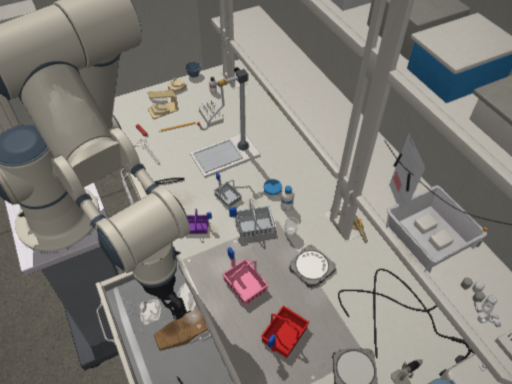

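View pics/top0.png

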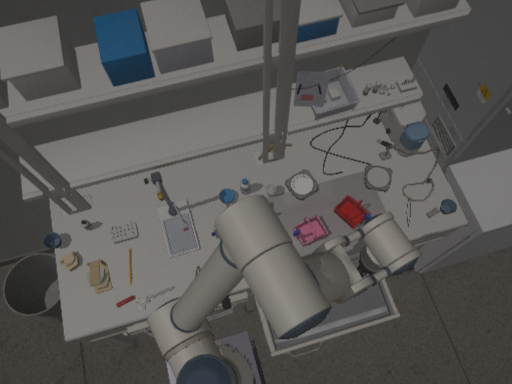

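Scene picture: stand column foot at (row 146, col 244), its hook hanging around (100–125, 200–220). Basket-like things: purple (226,196), pink (286,246), red (336,282), small grey (196,229), larger grey (222,256). The last fits (steel, larger of the non-coloured). The tin is at (187,272), the bottle at (197,288) and the glass at (229,291).

Run:
```python
from h import *
np.set_printoptions(precision=3,suppress=True)
a=cv2.imread("pics/scene0.png")
cv2.imwrite("pics/crop1.png",cv2.resize(a[60:250,170:310],None,fx=4,fy=4,interpolation=2)[:, :][:760][160:])
cv2.imwrite("pics/crop1.png",cv2.resize(a[60:250,170:310],(442,600),interpolation=2))
print("stand",at_z("scene",[146,244],0),at_z("top",[215,179],0))
print("pivot top",at_z("top",[198,163],.335))
print("head column scene(75,241)",at_z("scene",[75,241],.352), "brass",at_z("scene",[82,222],.335))
print("tip tri",tri([125,199],[227,186]),"z211",at_z("scene",[125,199],.211),at_z("top",[227,186],.211))
print("bar",at_z("scene",[207,254],.109),"grip",at_z("scene",[212,232],.096))
print("small bar",at_z("scene",[180,226],.085),"grip",at_z("scene",[177,217],.075))
print("tin",at_z("scene",[193,276],0),"bottle",at_z("scene",[206,285],0),"glass",at_z("scene",[233,291],0),at_z("top",[192,270],0),at_z("top",[194,246],0))
for n in["stand","drip_hook","hook_pivot"]: print(n,spot_in("scene",n)[:3],spot_in("top",n)[:3])
```

```text
stand [0.703 0.007 0.   ] [ 0.677 -0.013  0.   ]
pivot top [ 0.615 -0.002  0.335]
head column scene(75,241) [ 0.686 -0.014  0.352] brass [0.626 0.001 0.335]
tip tri (array([ 0.521, -0.048,  0.237]), np.float64(0.01050321448563192)) z211 [ 0.525 -0.024  0.211] [ 0.537 -0.046  0.211]
bar [ 0.569 -0.339  0.109] grip [ 0.503 -0.317  0.096]
small bar [ 0.545 -0.181  0.085] grip [ 0.526 -0.147  0.075]
tin [ 0.702 -0.246  0.   ] bottle [ 0.703 -0.31   0.   ] glass [ 0.666 -0.415  0.   ] [ 0.67  -0.411  0.   ] [ 0.69  -0.309  0.   ]
stand [{'point': [149.3, 227.2], 'score': 0.81}] [{'point': [205.8, 176.4], 'score': 0.75}, {'point': [223.4, 179.5], 'score': 0.65}, {'point': [191.8, 226.4], 'score': 0.56}]
drip_hook [{'point': [102.1, 221.2], 'score': 0.77}] [{'point': [193.5, 225.6], 'score': 0.43}]
hook_pivot [{'point': [148.0, 227.4], 'score': 0.92}, {'point': [228.5, 289.7], 'score': 0.17}] [{'point': [223.1, 173.7], 'score': 0.86}]
```

View pics/crop1.png

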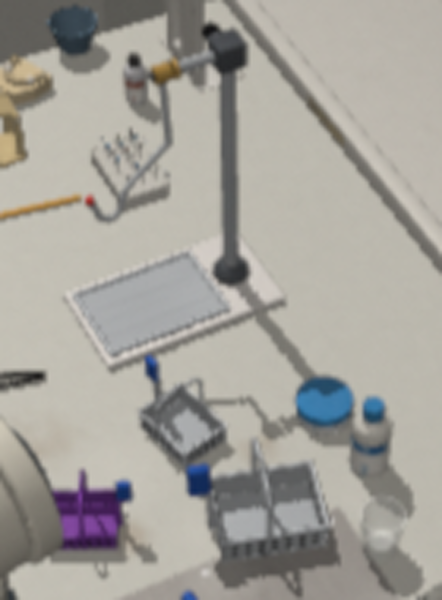

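Crop: the larger grey basket, grip at crop (480,199) and bail top at about (440,257), is clearly bigger than the small grey one at (420,183), so it's the one meant. Red hook ball is at crop (200,90), i.e. scene (123,198). Next I track the ball over about 1.5 s to fit the swing and its rest plane.

```bash
cat > track.py <<'E'
from h import *
from scipy.optimize import least_squares
np.set_printoptions(precision=4,suppress=True)
def ball(cam,win):
    t=state()["clock"]; im=grab_frame(cam); r0,r1,c0,c1=win
    b=im[r0:r1,c0:c1].astype(float); w=b[...,2]-np.maximum(b[...,0],b[...,1]); w[w<45]=0
    if w.sum()<60: return None
    pk=np.array(np.unravel_index(w.argmax(),w.shape)); yy,xx=np.indices(w.shape)
    w[np.hypot(yy-pk[0],xx-pk[1])>4]=0
    return cam,t,r0+(w*yy).sum()/w.sum(),c0+(w*xx).sum()/w.sum(),w.sum()
def collect(n,cams=("scene","top"),wins={"scene":(95,150,165,240),"top":(195,250,165,215)}):
    return [o for i in range(n) for c in cams if (o:=ball(c,wins[c]))]
def model(p,t):
    px,py,yaw,A,w,ph=p; th=A*np.sin(w*t+ph); l=.124
    y=l*np.sin(th);z=.335-l*np.cos(th);x=-.096
    return np.array([px+x*np.cos(yaw)-y*np.sin(yaw),py+x*np.sin(yaw)+y*np.cos(yaw),z])
E
python3 - <<'E'
from track import *
ob=collect(16); json.dump(ob,open("ob.json","w"))
for o in ob: print(o[0],np.array(o[1:]))
# base corners
for p in [(297,65),(370,110),(297,285),(230,210)]:
    print("corner",at_z("scene",[60+p[0]/3.158,170+p[1]/3.158],.01))
best=None
f=lambda p:np.concatenate([proj(o[0],model(p,o[1]))-o[2:4] for o in ob]+[[(p[4]-9)/.5]])
for A in(.3,.6):
  for ph in np.arange(0,6.3,1):
    r=least_squares(f,[.62,0,0,A,9,ph],loss="soft_l1")
    if best is None or r.cost<best.cost: best=r
p=best.x;print("px,py,yaw,A,w,ph",p,best.cost,len(ob)); print("resid",np.abs(f(p)).max()); 
c,s=np.cos(p[2]),np.sin(p[2])
print("tip rest",p[:2]+[-.096*c,-.096*s],"seat",p[:2]+[-.075*c,-.075*s],"col",p[:2]+[.075*c,.075*s])
E
```

```text
scene [  1.4    123.8616 198.4732 448.    ]
top [  1.45   233.2196 173.3551 214.    ]
scene [  1.5    117.3017 194.029  517.    ]
top [  1.55   235.4276 165.     152.    ]
scene [  1.6    112.3013 191.5797 395.    ]
scene [  1.7    114.0868 192.3274 507.    ]
top [  1.75   234.4865 168.5101 296.    ]
scene [  1.8    121.0466 196.1418 536.    ]
top [  1.85   231.574  178.1893 338.    ]
scene [  1.9    125.7004 200.0425 494.    ]
top [  1.95   229.4742 183.5361 291.    ]
scene [  2.     126.8147 201.1331 556.    ]
top [  2.05   229.9585 182.2453 265.    ]
scene [  2.1    124.0316 198.7036 506.    ]
top [  2.15   232.7508 174.3692 325.    ]
scene [  2.2    117.933  194.4643 448.    ]
top [  2.25   235.1818 165.3668 319.    ]
scene [  2.3    112.6877 191.5738 413.    ]
scene [  2.4    113.9593 192.3028 492.    ]
top [  2.45   234.5863 167.8006 336.    ]
scene [  2.5    120.4481 195.8235 578.    ]
top [  2.55   231.5514 177.4521 292.    ]
scene [  2.6   125.297 199.917 542.   ]
top [  2.65   229.5    183.4865 296.    ]
scene [  2.7    126.8169 201.1311 557.    ]
top [  2.75   229.5839 182
[... 1362 characters left out ...]
                      ^^^^^^^^^^^^^^^^^^^^^^
                             mf)
                             ^^^
    df = [f_eval - f0 for f_eval in f_evals]
                                    ^^^^^^^
    f = np.atleast_1d(self.fun(x, *self.args, **self.kwargs))
                      ~~~~~~~~^^^^^^^^^^^^^^^^^^^^^^^^^^^^^^
    return np.atleast_1d(self.fun(x))
                         ~~~~~~~~^^^
    return self.f(x, *self.args, **self.kwargs)
           ~~~~~~^^^^^^^^^^^^^^^^^^^^^^^^^^^^^^
  File "<stdin>", line 8, in <lambda>
  File "h.py", line 14, in proj
    c=calibration(cam); T=np.array(c["T"]); f=192/np.tan(np.radians(c["fovy"])/2)
ValueError: time passes only in moves, steps and waits
```

```bash
sed -i 's/^from station import \*/from station import *\nimport functools\nimport station\ncalibration=functools.lru_cache(None)(station.calibration)/' h.py
cat > fit.py <<'E'
from track import *
ob=json.load(open("ob.json"))
print(list(calibration("scene")), {k:v for k,v in calibration("scene").items() if k not in("T",)})
best=None
f=lambda p:np.concatenate([proj(o[0],model(p,o[1]))-o[2:4] for o in ob]+[[(p[4]-9)/.5]])
for A in(.3,.6):
  for ph in np.arange(0,6.3,1):
    r=least_squares(f,[.62,0,0,A,10.,ph],loss="soft_l1")
    if best is None or r.cost<best.cost: best=r
p=best.x;print("px,py,yaw,A,w,ph",p,best.cost,len(ob)); r=f(p)[:-1].reshape(-1,2)
for c in("scene","top"):
    m=np.array([o[0]==c for o in ob]);print(c,r[m].mean(0),r[m].std(0))
c,s=np.cos(p[2]),np.sin(p[2])
print("tip rest",p[:2]+[-.096*c,-.096*s],"seat",p[:2]+[-.075*c,-.075*s],"col",p[:2]+[.075*c,.075*s])
q=np.array([[o.x if 0 else 0]]) if 0 else None
# scene-only: unconstrained yaw from column foot
col=at_z("scene",[146,244],0); print("yaw from col->tip",np.arctan2(*(col[:2]-(p[:2]+[-.096*c,-.096*s]))[::-1]))
E
python3 fit.py
```

```text
['fovy', 'cx', 'cy', 'T'] {'fovy': 42.2094106374054, 'cx': 249.29387164789176, 'cy': 185.9240927933426}
px,py,yaw,A,w,ph [0.6216 0.0041 0.0315 0.3243 8.8831 5.9809] 4.610414674162256 30
scene [-0.5769  0.062 ] [0.1654 0.0779]
top [0.2014 0.4533] [0.137  0.1499]
tip rest [0.5257 0.001 ] seat [0.5467 0.0017] col [0.6966 0.0064]
yaw from col->tip 0.03503150350801549
```

Fit is consistent to about 0.5 px: rest ball (0.526, 0.001, 0.211), stand yaw about 1.8°, swing ±0.32 rad, and the column from the fit agrees with the column from the picture. I'll move above the hook with open fingers.

Request:
servo_tool:
  moves:
    - {"linear":[1,-0.92,-0.08],"rotation":[0,0,0],"jaw":-1}
    - {"linear":[1,-0.92,-0.08],"rotation":[0,0,0],"jaw":-1}
    - {"linear":[1,-0.92,-0.08],"rotation":[0,0,0],"jaw":-1}
    - {"linear":[1,-0.92,-0.08],"rotation":[0,0,0],"jaw":-1}
    - {"linear":[1,-0.92,-0.08],"rotation":[0,0,0],"jaw":-1}
    - {"linear":[1,-0.92,-0.08],"rotation":[0,0,0],"jaw":-1}
    - {"linear":[1,-0.92,-0.08],"rotation":[0,0,0],"jaw":-1}
    - {"linear":[1,-0.92,-0.08],"rotation":[0,0,0],"jaw":-1}
    - {"linear":[1,-0.92,-0.08],"rotation":[0,0,0],"jaw":-1}
    - {"linear":[1,-0.92,-0.08],"rotation":[0,0,0],"jaw":-1}
    - {"linear":[1,-0.92,-0.08],"rotation":[0,0,0],"jaw":-1}
    - {"linear":[1,-0.92,-0.08],"rotation":[0,0,0],"jaw":-1}
    - {"linear":[1,-0.92,-0.08],"rotation":[0,0,0],"jaw":-1}
    - {"linear":[1,-0.92,-0.08],"rotation":[0,0,0],"jaw":-1}
    - {"linear":[1,-0.92,-0.08],"rotation":[0,0,0],"jaw":-1}
    - {"linear":[1,-0.92,-0.08],"rotation":[0,0,0],"jaw":-1}
    - {"linear":[1,-0.92,-0.08],"rotation":[0,0,0],"jaw":-1}
    - {"linear":[1,-0.92,-0.08],"rotation":[0,0,0],"jaw":-1}
    - {"linear":[1,-0.92,-0.08],"rotation":[0,0,0],"jaw":-1}
    - {"linear":[1,-0.92,-0.08],"rotation":[0,0,0],"jaw":-1}

```text
clock: 4.67
ee_pos: [0.4615, -0.1151, 0.2635]
eef_rot: [0.987, 0.161, 0.0, 0.0]
wrist_force: [0.9, -0.7, 0.2]
opening: 0.997
gripper_force: 0.0
```

Request:
servo_tool:
  moves:
    - {"linear":[0.8,-0.8,0.2],"rotation":[0,0,0.835],"jaw":-1}
    - {"linear":[0.8,-0.8,0.2],"rotation":[0,0,0.835],"jaw":-1}
    - {"linear":[0.8,-0.8,0.2],"rotation":[0,0,0.835],"jaw":-1}
    - {"linear":[0.8,-0.8,0.1],"rotation":[0,0,0.835],"jaw":-1}
    - {"linear":[0.8,-0.8,0.1],"rotation":[0,0,0.835],"jaw":-1}
    - {"linear":[0,-0.6,0.1],"rotation":[0,0,0],"jaw":-1}
    - {"linear":[0,-0.5,0.1],"rotation":[0,0,0],"jaw":-1}
    - {"linear":[0,0,0],"rotation":[0,0,0],"jaw":-1}

```text
clock: 5.33
ee_pos: [0.521, 0.0015, 0.2428]
eef_rot: [1.0, 0.017, -0.001, -0.0]
wrist_force: [-1.1, -1.0, -0.1]
opening: 1.002
gripper_force: 0.0
```

Run:
```python
from track import *
s=state();print(s["clock"],s["ee_pos"],R.from_quat(s["eef_rot"]).as_matrix()[:,0],s["wrist_force"])
p=[0.6216,0.0041,0.0315,0.3243,8.8831,5.9809]
obs=[o for i in range(6) if (o:=ball("scene",(95,150,165,240)))]
for o in obs: print(o[1:], proj("scene",model(p,o[1])))
c=state()["clock"]
for k in range(12): t=c+k/12; print(k,round(t,3),"y_off mm",124*np.sin(p[3]*np.sin(p[4]*t+p[5])))
```

```text
5.3333 [0.521  0.0015 0.2428] [ 0.9994  0.0349 -0.0012] [-1.0976 -0.9722 -0.116 ]
(5.3333, np.float64(120.92628205128204), np.float64(195.82051282051282), np.float64(312.0)) [119.9326 196.1592]
(5.3833, np.float64(123.50663129973475), np.float64(198.0716180371353), np.float64(377.0)) [122.8967 198.3193]
(5.4333, np.float64(125.58662613981762), np.float64(199.77507598784194), np.float64(329.0)) [124.9321 200.0582]
(5.4833, np.float64(126.52554744525547), np.float64(200.57664233576642), np.float64(274.0)) [125.9546 201.0677]
(5.5333, np.float64(126.7983193277311), np.float64(201.15126050420167), np.float64(357.0)) [126.0813 201.2023]
(5.5833, np.float64(126.185667752443), np.float64(200.39087947882734), np.float64(307.0)) [125.3384 200.4449]
0 5.633 y_off mm -20.121676818950316
1 5.717 y_off mm 8.519925609898229
2 5.8 y_off mm 32.4201843441764
3 5.883 y_off mm 39.222159739066136
4 5.967 y_off mm 25.932743485660215
5 6.05 y_off mm -1.3307271832906056
6 6.133 y_off mm -27.850929596323937
7 6.217 y_off mm -39.44971968251131
8 6.3 y_off mm -30.862856372158635
9 6.383 y_off mm -5.906169667637361
10 6.467 y_off mm 22.34373254052454
11 6.55 y_off mm 38.43826067370769
```

Request:
servo_tool:
  moves:
    - {"linear":[0.25,0,0.5],"rotation":[0,0,0],"jaw":-1}
    - {"linear":[0,0,0.5],"rotation":[0,0,0],"jaw":-1}
    - {"linear":[0,0,0],"rotation":[0,0,0],"jaw":-1}
    - {"linear":[0,0,0.1],"rotation":[0,0,0],"jaw":-1}
    - {"linear":[0,0,0.7],"rotation":[0,0,0],"jaw":-1}
    - {"linear":[0,0,0.6],"rotation":[0,0,0],"jaw":-1}
    - {"linear":[0,0,0],"rotation":[0,0,0],"jaw":-0.5}
    - {"linear":[0,0,0],"rotation":[0,0,0],"jaw":-0.2}
    - {"linear":[0,0,0],"rotation":[0,0,0],"jaw":0}
    - {"linear":[0,0,0],"rotation":[0,0,0],"jaw":0.2}
    - {"linear":[0,0,0],"rotation":[0,0,0],"jaw":0.35}
    - {"linear":[0,0,0],"rotation":[0,0,0],"jaw":0.5}
    - {"linear":[0,0,0],"rotation":[0,0,0],"jaw":0.6}
    - {"linear":[0,0,0],"rotation":[0,0,0],"jaw":0.7}
    - {"linear":[0,0,0],"rotation":[0,0,0],"jaw":0.7}

```text
clock: 6.88
ee_pos: [0.5269, 0.0002, 0.1954]
eef_rot: [1.0, 0.016, 0.0, 0.0]
wrist_force: [-0.2, -0.3, -0.7]
opening: 0.154
gripper_force: 0.0
```

Run:
```python
from track import *
s=state();print(s["clock"],s["ee_pos"],s["wrist_force"],s["opening"],s["gripper_force"])
im=grab_frame("scene"); cv2.imwrite("pics/s2.png",cv2.resize(im[50:170,150:290],(700,600),interpolation=2))
p=[0.6216,0.0041,0.0315,0,8.8831,5.9809]; print("rest px",proj("scene",model(p,0)))
for i in range(6): print(ball("scene",(95,150,165,240)))
```

```text
6.8833 [0.5269 0.0002 0.1954] [-0.1728 -0.3284 -0.6927] 0.1543884747493403 0.0
rest px [120.3001 196.41  ]
None
None
None
None
None
None
```

View pics/s2.png

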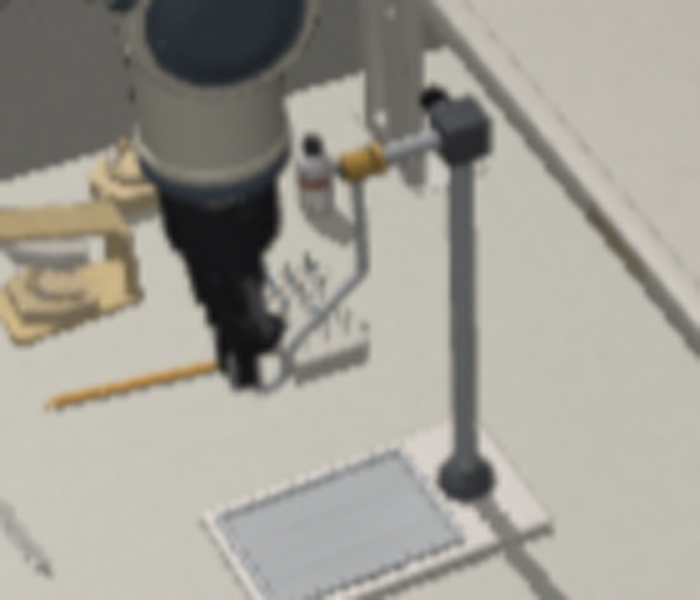

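The ball is between the fingers (at about picture (365,240)), with the bowl and shank visible behind it. I'll pinch it, settle, release slowly and back off upward.

Request:
servo_tool:
  moves:
    - {"linear":[0,-0.04,0],"rotation":[0,0,0],"jaw":0.7}
    - {"linear":[0,0,0],"rotation":[0,0,0],"jaw":0.75}
    - {"linear":[0,0,0],"rotation":[0,0,0],"jaw":0.8}
    - {"linear":[0,0,0],"rotation":[0,0,0],"jaw":0.8}
    - {"linear":[0,0,0],"rotation":[0,0,0],"jaw":0.8}
    - {"linear":[0,0,0],"rotation":[0,0,0],"jaw":0.8}
    - {"linear":[0,0,0],"rotation":[0,0,0],"jaw":0.75}
    - {"linear":[0,0,0],"rotation":[0,0,0],"jaw":0.7}
    - {"linear":[0,0,0],"rotation":[0,0,0],"jaw":0.5}
    - {"linear":[0,0,0],"rotation":[0,0,0],"jaw":0}
    - {"linear":[0,0,0],"rotation":[0,0,0],"jaw":0}
    - {"linear":[0,0,-0.8],"rotation":[0,0,0],"jaw":0}
    - {"linear":[0,0,-1],"rotation":[0,0,0],"jaw":0}
    - {"linear":[0,0,-1],"rotation":[0,0,0],"jaw":0}
    - {"linear":[0,0,0],"rotation":[0,0,0],"jaw":0}

```text
clock: 8.48
ee_pos: [0.5284, 0.0009, 0.2547]
eef_rot: [1.0, 0.016, 0.002, 0.0]
wrist_force: [1.1, 0.8, 1.1]
opening: 0.5
gripper_force: 0.0
```

Run:
```python
from track import *
s=state();print(s["clock"],s["ee_pos"],s["wrist_force"],s["opening"])
for i in range(14): print(np.array((ball("scene",(95,150,165,240)) or [0]*5)[1:]))
p=[0.6216,0.0041,0.0315,0,8.8831,5.9809]; print("rest px",proj("scene",model(p,0)))
```

```text
8.4833 [0.5284 0.0009 0.2547] [1.0521 0.7803 1.1171] 0.4996015932018646
[  8.4833 121.56   196.3    350.    ]
[  8.5333 121.5556 196.3077 351.    ]
[  8.5833 121.5621 196.3107 338.    ]
[  8.6333 121.5503 196.2929 338.    ]
[  8.6833 121.3182 196.0841 440.    ]
[  8.7333 121.2385 196.0367 436.    ]
[  8.7833 120.7829 196.0585 410.    ]
[  8.8333 120.7767 196.0273 403.    ]
[  8.8833 120.6891 195.9043 460.    ]
[  8.9333 120.7018 195.9123 456.    ]
[  8.9833 121.0411 196.1499 487.    ]
[  9.0333 121.2539 196.0517 445.    ]
[  9.0833 121.4845 196.1062 386.    ]
[  9.1333 121.5582 196.2955 335.    ]
rest px [120.3001 196.41  ]
```

Residual swing is about ±2.3 mm around a rest position slightly to +y of where I released it. I'll repeat the pinch once, shifted 2.3 mm.

Request:
servo_tool:
  moves:
    - {"linear":[0,-0.115,0.9],"rotation":[0,0,0],"jaw":0}
    - {"linear":[0,0,1],"rotation":[0,0,0],"jaw":0}
    - {"linear":[0,0,1],"rotation":[0,0,0],"jaw":0}
    - {"linear":[0,0,0],"rotation":[0,0,0],"jaw":0.4}
    - {"linear":[0,0,0],"rotation":[0,0,0],"jaw":0.65}
    - {"linear":[0,0,0],"rotation":[0,0,0],"jaw":0.75}
    - {"linear":[0,0,0],"rotation":[0,0,0],"jaw":0.78}
    - {"linear":[0,0,0],"rotation":[0,0,0],"jaw":0.78}
    - {"linear":[0,0,0],"rotation":[0,0,0],"jaw":0.78}
    - {"linear":[0,0,0],"rotation":[0,0,0],"jaw":0.78}
    - {"linear":[0,0,0],"rotation":[0,0,0],"jaw":0.74}
    - {"linear":[0,0,0],"rotation":[0,0,0],"jaw":0.7}
    - {"linear":[0,0,0],"rotation":[0,0,0],"jaw":0.5}
    - {"linear":[0,0,0],"rotation":[0,0,0],"jaw":0}
    - {"linear":[0,0,0],"rotation":[0,0,0],"jaw":0}
    - {"linear":[0,0,-1],"rotation":[0,0,0],"jaw":0}
    - {"linear":[0,0,-1],"rotation":[0,0,0],"jaw":0}
    - {"linear":[0,0,-1],"rotation":[0,0,0],"jaw":0}
    - {"linear":[0,0,0],"rotation":[0,0,0],"jaw":0}

```text
clock: 10.77
ee_pos: [0.5283, 0.0032, 0.2567]
eef_rot: [1.0, 0.016, 0.002, 0.0]
wrist_force: [0.8, 0.3, 1.1]
opening: 0.498
gripper_force: 0.0
```

Run:
```python
from track import *
s=state();print(s["clock"],s["ee_pos"],s["wrist_force"],s["opening"])
for i in range(14): print(np.array((ball("scene",(95,150,165,240)) or [0]*5)[1:]))
for c in ("scene","top"):
  im=grab_frame(c); cv2.imwrite(f"pics/{c}3.png",im)
  for n in ["basket_bar","basket_grip","basket"]:
    print(c,n,[(np.round(d["point"],1).tolist(),round(d["score"],2)) for d in place_of(c,n)[:6]])
```

```text
10.7667 [0.5283 0.0032 0.2567] [0.8362 0.2937 1.15  ] 0.4984268320686873
[ 10.7667 121.1128 196.1316 532.    ]
[ 10.8167 121.2644 196.0556 450.    ]
[ 10.8667 121.2628 196.0535 449.    ]
[ 10.9167 121.2662 196.0559 447.    ]
[ 10.9667 121.2634 196.0558 448.    ]
[ 11.0167 121.2713 196.0561 446.    ]
[ 11.0667 121.2713 196.0538 446.    ]
[ 11.1167 121.2691 196.0583 446.    ]
[ 11.1667 121.2646 196.0561 446.    ]
[ 11.2167 121.2656 196.0536 448.    ]
[ 11.2667 121.2646 196.0561 446.    ]
[ 11.3167 121.2691 196.0583 446.    ]
[ 11.3667 121.2685 196.0537 447.    ]
[ 11.4167 121.2679 196.0558 448.    ]
scene basket_bar [([265.8, 240.3], 0.98), ([320.1, 281.8], 0.76), ([205.8, 255.0], 0.75), ([214.2, 195.3], 0.72), ([181.9, 223.8], 0.57)]
scene basket_grip [([258.4, 228.5], 0.95), ([342.1, 269.5], 0.9), ([178.5, 217.4], 0.87), ([214.4, 234.5], 0.75), ([213.2, 206.6], 0.65)]
scene basket [([334.2, 280.6], 0.84), ([196.2, 228.6], 0.74), ([285.4, 244.5], 0.66), ([224.3, 198.8], 0.62), ([223.3, 251.5], 0.57), ([205.1, 286.7], 0.34)]
top basket_bar [([225.1, 311.5], 0.92), ([210.4, 259.8], 0.87), ([202.6, 358.3], 0.67), ([224.0, 221.3], 0.64), ([258.0, 247.7], 0.57)]
top basket_grip [([225.0, 257.3], 0.95), ([221.9, 368.0], 0.86), ([235.8, 212.7], 0.79), ([245.1, 253.2], 0.63), ([232.5, 295.5], 0.55)]
top basket [([234.3, 308.9], 0.91), ([211.2, 348.8], 0.83), ([215.8, 258.9], 0.64), ([231.6, 224.8], 0.59), ([263.1, 251.9], 0.52)]
```

The hook is now dead still (ball at (121.27, 196.06), constant over 0.6 s). Next I locate the basket from both cameras.

Run:
```python
from track import *
print("bar",tri([205.8,255],[210.4,259.8]),at_z("scene",[205.8,255],.109),at_z("top",[210.4,259.8],.109))
print("grip",tri([214.4,234.5],[225,257.3]),at_z("scene",[214.4,234.5],.096),at_z("top",[225,257.3],.096))
print("org",tri([223.3,251.5],[215.8,258.9]),at_z("scene",[223.3,251.5],.0),at_z("top",[215.8,258.9],0))
a=cv2.imread("pics/scene3.png")[165:255,185:305];b=cv2.imread("pics/top3.png")[170:260,190:310]
cv2.imwrite("pics/crop3.png",cv2.resize(np.vstack([a,b]),(400*1,600),interpolation=2))
# blue grip blobs
for c,w in(("scene",(200,225,222,245)),("top",(212,240,245,270))):
    im=cv2.imread(f"pics/{c}3.png")[w[0]:w[1],w[2]:w[3]].astype(float)
    m=(im[...,0]-im[...,2]>50)&(im[...,0]>70); y,x=np.nonzero(m); print(c,m.sum(),y.mean()+w[0],x.mean()+w[2],y.min()+w[0],y.max()+w[0],x.min()+w[2],x.max()+w[2])
```

```text
bar (array([ 0.5693, -0.3341,  0.1032]), np.float64(0.011920961489402172)) [ 0.5736 -0.3365  0.109 ] [ 0.5608 -0.3334  0.109 ]
grip (array([ 0.5158, -0.3105,  0.0693]), np.float64(0.004574765075093448)) [ 0.5057 -0.329   0.096 ] [ 0.5093 -0.308   0.096 ]
org (array([ 0.5675, -0.3329,  0.0179]), np.float64(0.009196737457138721)) [ 0.5684 -0.3228  0.    ] [ 0.5788 -0.3346  0.    ]
scene 51 211.62745098039215 232.3921568627451 208 216 229 235
top 3 226.66666666666666 257.6666666666667 226 227 257 258
```

View pics/crop3.png

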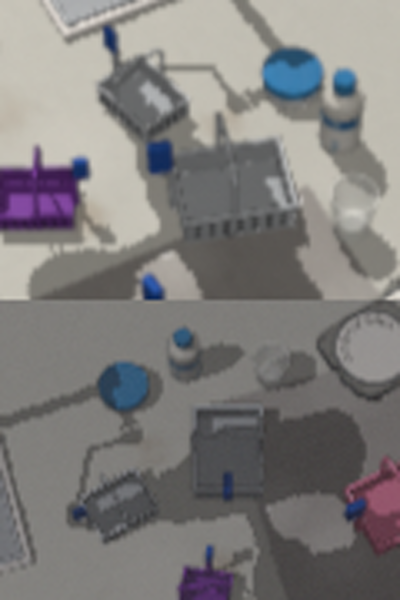

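Crops: top half (scene) shows the grip as a blue block at crop (157,160) and the basket at (190,235). Bottom half (top view) shows the grip at crop (487,227) and the box at columns 195–265, rows 405–497, square to the picture.

Run:
```python
from track import *
print("grip scene",at_z("scene",[211.6,232.4],.093),"top",at_z("top",[225.5,258.1],.112))
print("tri",tri([211.6,232.4],[225.8,258.1]))
C=lambda r,c:[170+(r-300)/3.333,190+c/3.333]
for p in[(405,195),(405,265),(495,195),(495,265)]: print(at_z("top",C(*p),.036))
S=lambda r,c:[165+r/3.333,185+c/3.333]
for p in[(170,172),(140,287),(200,300),(235,187)]: print("s",at_z("scene",S(*p),.036 if p[0]!=235 else .0))
print(at_z("scene",S(118,219),.106))
```

```text
grip scene [ 0.5053 -0.3142  0.093 ] top [ 0.5011 -0.309   0.112 ]
tri (array([ 0.5073, -0.3109,  0.0883]), np.float64(0.0010739071064134334))
[ 0.6392 -0.3071  0.036 ]
[ 0.6146 -0.3913  0.036 ]
[ 0.525  -0.2749  0.036 ]
[ 0.5009 -0.357   0.036 ]
s [ 0.5266 -0.2977  0.036 ]
s [ 0.6446 -0.3158  0.036 ]
s [ 0.6215 -0.3854  0.036 ]
s [ 0.5164 -0.3509  0.    ]
[ 0.5722 -0.3093  0.106 ]
```

Request:
servo_tool:
  moves:
    - {"linear":[0,1,0],"rotation":[0,0,0.92],"jaw":0}
    - {"linear":[0,1,0],"rotation":[0,0,0.92],"jaw":0}
    - {"linear":[0,1,0],"rotation":[0,0,0.92],"jaw":0}
    - {"linear":[0,1,0],"rotation":[0,0,0.92],"jaw":0}
    - {"linear":[0,1,0],"rotation":[0,0,0.92],"jaw":0}
    - {"linear":[0.235,0.955,0.45],"rotation":[0,0,0],"jaw":0}
    - {"linear":[0.235,0.955,0.45],"rotation":[0,0,0],"jaw":0}
    - {"linear":[0.235,0.955,0.45],"rotation":[0,0,0],"jaw":0}
    - {"linear":[0.235,0.955,0.45],"rotation":[0,0,0],"jaw":0}
    - {"linear":[0.235,0.955,0.45],"rotation":[0,0,0],"jaw":0}
    - {"linear":[0.235,0.955,0.45],"rotation":[0,0,0],"jaw":0}
    - {"linear":[0.235,0.955,0.45],"rotation":[0,0,0],"jaw":0}
    - {"linear":[0.235,0.955,0.45],"rotation":[0,0,0],"jaw":0}
    - {"linear":[0.235,0.955,0.45],"rotation":[0,0,0],"jaw":0}
    - {"linear":[0.235,0.955,0.45],"rotation":[0,0,0],"jaw":0}
    - {"linear":[0.235,0.955,0.45],"rotation":[0,0,0],"jaw":0}
    - {"linear":[0,0,0],"rotation":[0,0,0],"jaw":0}
    - {"linear":[0,0,0],"rotation":[0,0,0],"jaw":0}

```text
clock: 13.37
ee_pos: [0.5066, -0.3125, 0.1537]
eef_rot: [0.989, -0.145, -0.0, -0.0]
wrist_force: [-0.0, 0.6, 0.5]
opening: 0.5
gripper_force: 0.0
```

Run:
```python
from track import *
s=state();M=R.from_quat(s["eef_rot"]).as_matrix();print(s["clock"],s["ee_pos"],M[:,0],M[:,2],s["opening"])
d=M.T@(np.array([.505,-.312,.077])-s["ee_pos"]);print("tool units to grasp",d/.02)
a=grab_frame("scene");b=grab_frame("top")
a=a[150:250,170:310];b=b[165:265,190:330]
cv2.imwrite("pics/c4.png",cv2.resize(np.vstack([a,b]),(420,600),interpolation=2))
```

```text
13.3667 [ 0.5066 -0.3125  0.1537] [ 0.9582 -0.2862 -0.0009] [-0.0007  0.0006 -1.    ] 0.4997161691074717
tool units to grasp [-0.0798  0.0002  3.8367]
```

View pics/c4.png

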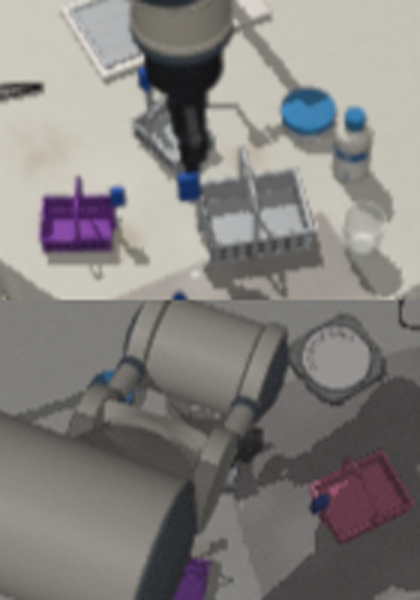

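The fingers stand directly above the blue grip (crop (185,188)), the grip between them. Descending and closing.

Request:
servo_tool:
  moves:
    - {"linear":[-0.08,0,0.8],"rotation":[0,0,0],"jaw":0}
    - {"linear":[0,0,0.8],"rotation":[0,0,0],"jaw":0}
    - {"linear":[0,0,0.8],"rotation":[0,0,0],"jaw":0}
    - {"linear":[0,0,0.8],"rotation":[0,0,0],"jaw":0}
    - {"linear":[0,0,0.6],"rotation":[0,0,0],"jaw":0}
    - {"linear":[0,0,0],"rotation":[0,0,0],"jaw":0}
    - {"linear":[0,0,0],"rotation":[0,0,0],"jaw":0.4}
    - {"linear":[0,0,0],"rotation":[0,0,0],"jaw":0.6}
    - {"linear":[0,0,0],"rotation":[0,0,0],"jaw":1}
    - {"linear":[0,0,0],"rotation":[0,0,0],"jaw":1}
    - {"linear":[0,0,0],"rotation":[0,0,0],"jaw":1}
    - {"linear":[0,0,0],"rotation":[0,0,0],"jaw":1}

```text
clock: 14.47
ee_pos: [0.506, -0.3117, 0.0795]
eef_rot: [0.99, -0.144, 0.001, 0.0]
wrist_force: [0.7, 2.1, 8.0]
opening: 0.132
gripper_force: 60.7
```

Gripped (opening 11 mm, 61 N). Lift and carry to a point in front of the hook.

Request:
servo_tool:
  moves:
    - {"linear":[0,0,-0.5],"rotation":[0,0,0],"jaw":1}
    - {"linear":[0,0,-1],"rotation":[0,0,0],"jaw":1}
    - {"linear":[0,0,-1],"rotation":[0,0,0],"jaw":1}
    - {"linear":[0,0,-1],"rotation":[0,0,0],"jaw":1}
    - {"linear":[0,0,-1],"rotation":[0,0,0],"jaw":1}
    - {"linear":[-0.4,-0.5,-0.5],"rotation":[0,0,0],"jaw":1}
    - {"linear":[-0.7,-0.95,-0.1],"rotation":[0,0,0],"jaw":1}
    - {"linear":[-0.7,-0.95,-0.1],"rotation":[0,0,0],"jaw":1}
    - {"linear":[-0.7,-0.95,-0.1],"rotation":[0,0,0],"jaw":1}
    - {"linear":[-0.7,-0.95,-0.1],"rotation":[0,0,0],"jaw":1}
    - {"linear":[-0.7,-0.95,-0.1],"rotation":[0,0,0],"jaw":1}
    - {"linear":[-0.7,-0.95,-0.1],"rotation":[0,0,0],"jaw":1}
    - {"linear":[-0.7,-0.95,-0.1],"rotation":[0,0,0],"jaw":1}
    - {"linear":[-0.7,-0.95,-0.1],"rotation":[0,0,0],"jaw":1}
    - {"linear":[-0.7,-0.95,-0.1],"rotation":[0,0,0],"jaw":1}
    - {"linear":[-0.7,-0.95,-0.1],"rotation":[0,0,0],"jaw":1}
    - {"linear":[-0.7,-0.95,-0.1],"rotation":[0,0,0],"jaw":1}
    - {"linear":[-0.7,-0.95,0],"rotation":[0,0,0],"jaw":1}
    - {"linear":[-0.7,-0.95,0],"rotation":[0,0,0],"jaw":1}

```text
clock: 16.05
ee_pos: [0.3951, -0.0097, 0.2006]
eef_rot: [0.99, -0.144, 0.0, -0.0]
wrist_force: [0.3, 0.3, -1.9]
opening: 0.129
gripper_force: 59.0
```

Request:
servo_tool:
  moves:
    - {"linear":[0,0,0],"rotation":[0,0,-0.92],"jaw":1}
    - {"linear":[0,0,0],"rotation":[0,0,-0.92],"jaw":1}
    - {"linear":[0,0,0],"rotation":[0,0,-0.92],"jaw":1}
    - {"linear":[0,0,0],"rotation":[0,0,-0.92],"jaw":1}
    - {"linear":[0,0,0],"rotation":[0,0,-0.92],"jaw":1}
    - {"linear":[0,0,0],"rotation":[0,0,0],"jaw":1}
    - {"linear":[0,0,0],"rotation":[0,0,0],"jaw":1}
    - {"linear":[0,0,0],"rotation":[0,0,0],"jaw":1}

```text
clock: 16.72
ee_pos: [0.3961, -0.0109, 0.2004]
eef_rot: [1.0, 0.015, -0.0, 0.0]
wrist_force: [-0.1, 0.4, -2.7]
opening: 0.129
gripper_force: 59.2
```

Run:
```python
from track import *
s=state();M=R.from_quat(s["eef_rot"]).as_matrix();P=s["ee_pos"];print(s["clock"],P,M[:,0],M[:,2],s["opening"],s["wrist_force"])
a=grab_frame("scene");b=grab_frame("top")
for c in("scene","top"):
  for n in ["basket_bar","basket"]:
    print(c,n,[(np.round(d["point"],1).tolist(),round(d["score"],2)) for d in place_of(c,n)[:6]])
  B=P+M[:,0]*.064+[0,0,.0295]; print("expected bar px",proj(c,B),"expected org",proj(c,B+M[:,0]*.006-[0,0,.109]),B)
print(ball("scene",(95,150,165,240)))
cv2.imwrite("pics/c5.png",cv2.resize(a[50:190,130:290],(686,600),interpolation=2))
```

```text
16.7167 [ 0.3961 -0.0109  0.2004] [ 0.9995  0.0301 -0.0001] [-0.0001 -0.     -1.    ] 0.1290805921785966 [-0.1194  0.3849 -2.6693]
scene basket_bar [([320.1, 284.2], 0.92), ([211.3, 196.5], 0.75), ([125.1, 179.8], 0.73), ([185.1, 228.0], 0.66), ([266.9, 242.6], 0.65)]
scene basket [([286.3, 246.4], 0.95), ([197.2, 228.3], 0.89), ([333.9, 283.0], 0.89), ([227.3, 195.8], 0.64), ([146.2, 179.8], 0.58)]
expected bar px [124.1471 178.4897] expected org [146.821  183.6555] [ 0.46   -0.0089  0.2299]
top basket_bar [([256.7, 245.9], 0.72), ([225.5, 220.9], 0.63), ([203.7, 353.7], 0.59), ([225.8, 312.5], 0.57)]
top basket [([228.6, 226.1], 0.91), ([260.8, 254.1], 0.87), ([212.4, 347.6], 0.75), ([233.4, 309.8], 0.73)]
expected bar px [247.7987 179.7065] expected org [254.4081 184.2732] [ 0.46   -0.0089  0.2299]
('scene', 17.0167, np.float64(121.07508532423208), np.float64(196.15870307167236), np.float64(586.0))
```

View pics/c5.png

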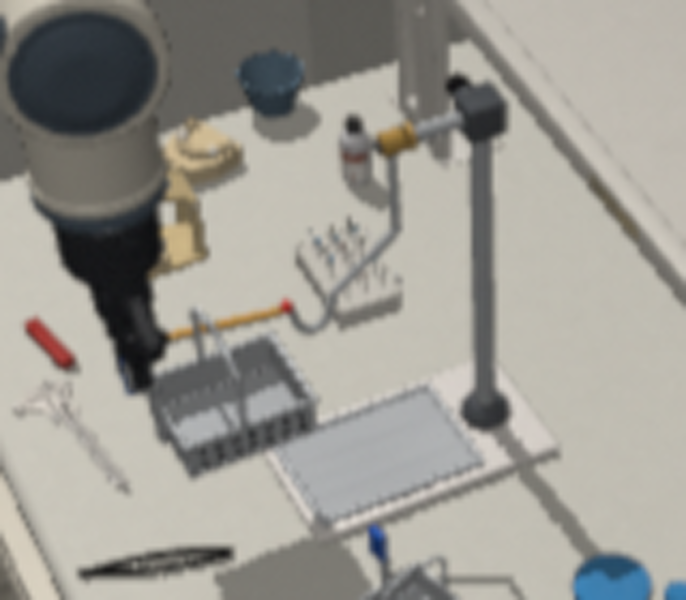

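The basket is level in the gripper, in front of the still hook (ball at crop (308,287)), with the bail at (315–375, 195–240). I'll check its expected wireframe against the picture.

Run:
```python
from track import *
s=state();M=R.from_quat(s["eef_rot"]).as_matrix();P=s["ee_pos"]
a=grab_frame("scene");k=8;r0,c0=110,155
im=cv2.resize(a[r0:r0+60,c0:c0+60],None,fx=k,fy=k,interpolation=cv2.INTER_CUBIC)
raw=im.copy()
X=M[:,0];Y=-M[:,1]
def px(l): 
    w=P+X*(.064+l[0])+Y*l[1]+np.array([0,0,.0295+l[2]]); r,c=proj("scene",w); return int((c-c0+.5)*k),int((r-r0+.5)*k)
bail=[(0,-.042,-.073),(0,-.042,-.03),(0,-.029,-.010),(0,-.011,-.010),(0,-.004,0),(0,.004,0),(0,.011,-.010),(0,.029,-.010),(0,.042,-.03),(0,.042,-.073)]
box=[(-.049,-.042,-.073),(.061,-.042,-.073),(.061,.042,-.073),(-.049,.042,-.073),(-.049,-.042,-.073)]
for L,col in((bail,(0,255,0)),(box,(0,255,255))): cv2.polylines(im,[np.array([px(l) for l in L])],False,col,1)
cv2.imwrite("pics/c6.png",cv2.resize(np.hstack([raw,im]),(800,400)))
```

```text
(no output)
```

View pics/c6.png

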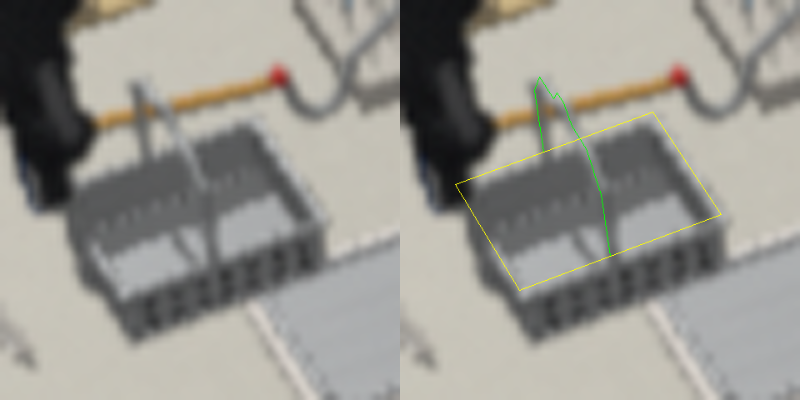

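Overlay matches within about 1 px, the same offset as the camera's bias on the ball, so the bar sits about 66 mm ahead of the TCP. Align y and height, then go in over the ball.

Request:
servo_tool:
  moves:
    - {"linear":[0,-0.26,-0.2],"rotation":[0,0,0],"jaw":1}
    - {"linear":[0,-0.25,-0.17],"rotation":[0,0,0],"jaw":1}
    - {"linear":[0.3,0,0],"rotation":[0,0,0],"jaw":1}
    - {"linear":[0.5,0,0],"rotation":[0,0,0],"jaw":1}
    - {"linear":[0.6,0,0],"rotation":[0,0,0],"jaw":1}
    - {"linear":[0.6,0,0],"rotation":[0,0,0],"jaw":1}
    - {"linear":[0.6,0,0],"rotation":[0,0,0],"jaw":1}
    - {"linear":[0.6,0,0],"rotation":[0,0,0],"jaw":1}
    - {"linear":[0.6,0,0],"rotation":[0,0,0],"jaw":1}
    - {"linear":[0.4,0,0],"rotation":[0,0,0],"jaw":1}
    - {"linear":[0.05,0,0],"rotation":[0,0,0],"jaw":1}
    - {"linear":[0,0,0],"rotation":[0,0,0],"jaw":1}

```text
clock: 18.12
ee_pos: [0.4815, 0.002, 0.2074]
eef_rot: [1.0, 0.016, -0.0, -0.0]
wrist_force: [-1.0, -0.6, -1.7]
opening: 0.129
gripper_force: 59.2
```

```bash
cat > ov.py <<'E'
import sys
from track import *
s=state();M=R.from_quat(s["eef_rot"]).as_matrix();P=s["ee_pos"];print(s["clock"],P,M[:,0],s["opening"],s["wrist_force"])
B=P+M[:,0]*.066+[0,0,.0295];print("bar",B,"to seat",np.array([.5467,.0039,.1885])-B)
print(ball("scene",(95,150,165,240)),ball("scene",(95,150,165,240)))
a=grab_frame("scene");b=grab_frame("top")
cv2.imwrite(sys.argv[1],np.hstack([cv2.resize(a[75:155,165:245],(400,400),interpolation=2),cv2.resize(b[190:270,150:230],(400,400),interpolation=2)]))
E
python3 ov.py pics/c7.png
```

```text
18.1167 [0.4815 0.002  0.2074] [ 0.9995  0.0325 -0.0003] 0.12935298404337367 [-1.0344 -0.5938 -1.6947]
bar [0.5474 0.0041 0.2369] to seat [-0.0007 -0.0002 -0.0484]
('scene', 18.1167, np.float64(120.96119929453263), np.float64(196.320987654321), np.float64(567.0)) ('scene', 18.1667, np.float64(120.96478873239437), np.float64(196.32042253521126), np.float64(568.0))
```

View pics/c7.png

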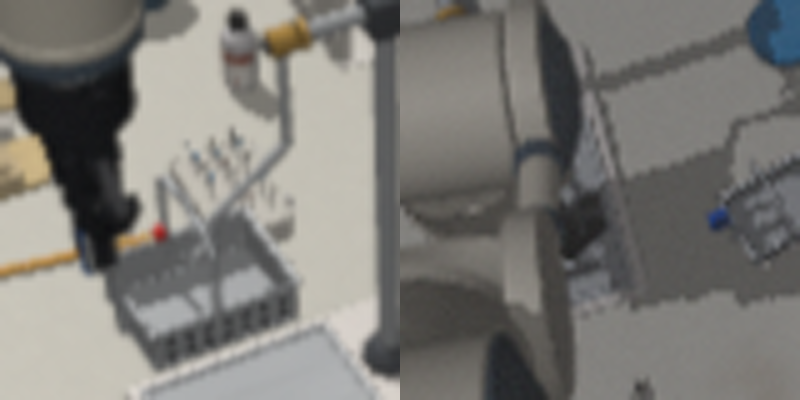

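The bail (crop (180–245, 160–215)) is over the hook's bowl, the ball (233,160) is undisturbed, and the box is below the hook. Lowering now.

Request:
servo_tool:
  moves:
    - {"linear":[-0.03,0,0.3],"rotation":[0,0,0],"jaw":1}
    - {"linear":[0,0,0.4],"rotation":[0,0,0],"jaw":1}
    - {"linear":[0,0,0.4],"rotation":[0,0,0],"jaw":1}
    - {"linear":[0,0,0.4],"rotation":[0,0,0],"jaw":1}
    - {"linear":[0,0,0.3],"rotation":[0,0,0],"jaw":1}
    - {"linear":[0,0,0.2],"rotation":[0,0,0],"jaw":1}
    - {"linear":[0,0,0.1],"rotation":[0,0,0],"jaw":1}
    - {"linear":[0,0,0],"rotation":[0,0,0],"jaw":1}
    - {"linear":[0,0,0],"rotation":[0,0,0],"jaw":1}

```text
clock: 19.07
ee_pos: [0.4807, 0.0019, 0.1657]
eef_rot: [1.0, 0.016, 0.0, 0.0]
wrist_force: [0.7, 1.2, -2.5]
opening: 0.134
gripper_force: 59.2
```

Request:
servo_tool:
  moves:
    - {"linear":[0,0,0.1],"rotation":[0,0,0],"jaw":1}
    - {"linear":[0,0,0.1],"rotation":[0,0,0],"jaw":1}
    - {"linear":[0,0,0.05],"rotation":[0,0,0],"jaw":1}
    - {"linear":[0,0,0],"rotation":[0,0,0],"jaw":1}
    - {"linear":[0,0,0],"rotation":[0,0,0],"jaw":1}

```text
clock: 19.48
ee_pos: [0.4805, 0.0019, 0.1607]
eef_rot: [1.0, 0.016, -0.0, 0.0]
wrist_force: [0.8, -0.1, -2.3]
opening: 0.133
gripper_force: 59.2
```

Request:
servo_tool:
  moves:
    - {"linear":[0,0,0.05],"rotation":[0,0,0],"jaw":1}
    - {"linear":[0,0,0],"rotation":[0,0,0],"jaw":1}
    - {"linear":[0,0,0],"rotation":[0,0,0],"jaw":1}
    - {"linear":[0,0,0],"rotation":[0,0,0],"jaw":1}

```text
clock: 19.82
ee_pos: [0.4805, 0.0019, 0.1597]
eef_rot: [1.0, 0.016, -0.0, -0.0]
wrist_force: [0.3, 0.7, -2.8]
opening: 0.131
gripper_force: 59.1
```

Still free; continue in 1 mm steps until the load comes off.

Request:
servo_tool:
  moves:
    - {"linear":[0,0,0.05],"rotation":[0,0,0],"jaw":1}
    - {"linear":[0,0,0],"rotation":[0,0,0],"jaw":1}
    - {"linear":[0,0,0],"rotation":[0,0,0],"jaw":1}

```text
clock: 20.07
ee_pos: [0.4806, 0.0019, 0.1587]
eef_rot: [1.0, 0.016, 0.0, 0.0]
wrist_force: [0.2, -0.1, -1.5]
opening: 0.129
gripper_force: 59.3
```

Request:
servo_tool:
  moves:
    - {"linear":[0,0,0.05],"rotation":[0,0,0],"jaw":1}
    - {"linear":[0,0,0],"rotation":[0,0,0],"jaw":1}
    - {"linear":[0,0,0],"rotation":[0,0,0],"jaw":1}

```text
clock: 20.32
ee_pos: [0.4808, 0.0019, 0.1579]
eef_rot: [1.0, 0.016, 0.0, 0.0]
wrist_force: [-1.4, 0.6, 4.2]
opening: 0.126
gripper_force: 60.2
```

Request:
servo_tool:
  moves:
    - {"linear":[0,0,0.05],"rotation":[0,0,0],"jaw":1}
    - {"linear":[0,0,0],"rotation":[0,0,0],"jaw":1}
    - {"linear":[0,0,0],"rotation":[0,0,0],"jaw":1}

```text
clock: 20.57
ee_pos: [0.4809, 0.0018, 0.1571]
eef_rot: [1.0, 0.016, 0.001, 0.0]
wrist_force: [-1.7, -0.6, 8.1]
opening: 0.135
gripper_force: 60.8
```

Seated (contact at TCP z 0.158, load 8 N pushing). I'll ease up until about weight only, then release slowly and look.

Request:
servo_tool:
  moves:
    - {"linear":[0,0,-0.06],"rotation":[0,0,0],"jaw":1}
    - {"linear":[0,0,0],"rotation":[0,0,0],"jaw":1}
    - {"linear":[0,0,0],"rotation":[0,0,0],"jaw":1}

```text
clock: 20.82
ee_pos: [0.4806, 0.0019, 0.1579]
eef_rot: [1.0, 0.016, 0.0, 0.0]
wrist_force: [0.3, -0.3, 2.1]
opening: 0.129
gripper_force: 59.8
```

Request:
servo_tool:
  moves:
    - {"linear":[0,0,0],"rotation":[0,0,0],"jaw":0.72}
    - {"linear":[0,0,0],"rotation":[0,0,0],"jaw":0.7}
    - {"linear":[0,0,0],"rotation":[0,0,0],"jaw":0.68}
    - {"linear":[0,0,0],"rotation":[0,0,0],"jaw":0.66}
    - {"linear":[0,0,0],"rotation":[0,0,0],"jaw":0.64}
    - {"linear":[0,0,0],"rotation":[0,0,0],"jaw":0.62}
    - {"linear":[0,0,0],"rotation":[0,0,0],"jaw":0.6}
    - {"linear":[0,0,0],"rotation":[0,0,0],"jaw":0.6}
    - {"linear":[0,0,0],"rotation":[0,0,0],"jaw":0.6}
    - {"linear":[0,0,0],"rotation":[0,0,0],"jaw":0.6}
    - {"linear":[0,0,0],"rotation":[0,0,0],"jaw":0.6}
    - {"linear":[0,0,0],"rotation":[0,0,0],"jaw":0.6}

```text
clock: 21.82
ee_pos: [0.4805, 0.0019, 0.1579]
eef_rot: [1.0, 0.016, -0.0, -0.0]
wrist_force: [-0.6, -1.1, -0.7]
opening: 0.199
gripper_force: 0.0
```

Run:
```python
from track import *
s=state();print(s["clock"],s["ee_pos"],s["opening"],s["wrist_force"])
prev=None
for i in range(10):
    t=state()["clock"]; im=grab_frame("scene")[100:165,160:245].astype(float)
    b=ball("scene",(95,150,165,240)); print(round(t,2),None if prev is None else round(np.abs(im-prev).mean(),2),None if b is None else np.array(b[2:])); prev=im
```

```text
21.8167 [0.4805 0.0019 0.1579] 0.1987059821058957 [-0.6477 -1.1038 -0.6764]
21.82 None [121.0764 196.1562 589.    ]
21.92 0.61 [121.0774 196.1616 594.    ]
22.02 0.66 [121.0892 196.1633 594.    ]
22.12 0.67 [121.0906 196.1762 596.    ]
22.22 0.54 [121.0903 196.1806 598.    ]
22.32 0.48 [121.0914 196.1711 602.    ]
22.42 0.59 [121.0769 196.1656 598.    ]
22.52 0.71 [121.076  196.1622 592.    ]
22.62 0.63 [121.0728 196.1591 591.    ]
22.72 0.5 [121.0711 196.1591 591.    ]
```

Released; the hook is still. Open wider, retreat upward, then check.

Request:
servo_tool:
  moves:
    - {"linear":[0,0,0],"rotation":[0,0,0],"jaw":0.4}
    - {"linear":[0,0,0],"rotation":[0,0,0],"jaw":0.2}
    - {"linear":[0,0,0],"rotation":[0,0,0],"jaw":0}
    - {"linear":[0,0,0],"rotation":[0,0,0],"jaw":0}
    - {"linear":[0,0,0],"rotation":[0,0,0],"jaw":0}
    - {"linear":[0,0,-0.3],"rotation":[0,0,0],"jaw":0}
    - {"linear":[0,0,-0.6],"rotation":[0,0,0],"jaw":0}
    - {"linear":[0,0,-0.8],"rotation":[0,0,0],"jaw":0}
    - {"linear":[-0.3,0,-0.8],"rotation":[0,0,0],"jaw":0}
    - {"linear":[-0.6,0,-0.8],"rotation":[0,0,0],"jaw":0}
    - {"linear":[-0.6,0,-0.8],"rotation":[0,0,0],"jaw":0}
    - {"linear":[-0.6,0,-0.8],"rotation":[0,0,0],"jaw":0}
    - {"linear":[-0.6,0,-0.5],"rotation":[0,0,0],"jaw":0}
    - {"linear":[0,0,0],"rotation":[0,0,0],"jaw":0}
    - {"linear":[0,0,0],"rotation":[0,0,0],"jaw":0}

```text
clock: 24.07
ee_pos: [0.4267, 0.0001, 0.2665]
eef_rot: [1.0, 0.016, 0.001, 0.0]
wrist_force: [0.9, -0.5, -0.2]
opening: 0.501
gripper_force: 0.0
```

Run:
```python
from track import *
s=state();print(s["clock"],s["ee_pos"],s["opening"],s["wrist_force"])
prev=None
for i in range(16):
    t=state()["clock"]; f=grab_frame("scene"); im=f[100:165,160:245].astype(float)
    r=f[105:150,160:190].astype(float); m=(r[...,0]-r[...,2]>50); y,x=np.nonzero(m); g=(105+y.mean(),160+x.mean(),len(y)) if len(y) else None
    b=ball("scene",(95,150,165,240)); print(round(t,2),None if prev is None else round(np.abs(im-prev).mean(),2),None if b is None else np.array(b[2:]),"grip",np.array(g)); prev=im
cv2.imwrite("pics/c8.png",cv2.resize(f[60:240,140:310],(567,600),interpolation=2))
for n in ("polishing_tin","separator_bottle","dappen_glass"): print(n,place_of("scene",n)[:1])
```

```text
24.0667 [0.4267 0.0001 0.2665] 0.5006532214733177 [ 0.8627 -0.514  -0.1542]
24.07 None [121.0858 196.1681 583.    ] grip [133.8222 185.4     45.    ]
24.17 0.67 [121.0847 196.1661 590.    ] grip [133.913  185.4565  46.    ]
24.27 0.61 [121.0797 196.161  590.    ] grip [133.8085 185.4681  47.    ]
24.37 0.65 [121.0784 196.1601 587.    ] grip [133.7174 185.413   46.    ]
24.47 0.69 [121.0739 196.1598 582.    ] grip [133.7447 185.3617  47.    ]
24.57 0.56 [121.0771 196.1592 584.    ] grip [133.7447 185.3617  47.    ]
24.67 0.43 [121.0769 196.1624 585.    ] grip [133.7174 185.413   46.    ]
24.77 0.5 [121.0764 196.1613 589.    ] grip [133.7174 185.413   46.    ]
24.87 0.57 [121.0763 196.161  590.    ] grip [133.7174 185.413   46.    ]
24.97 0.58 [121.0887 196.1604 586.    ] grip [133.8085 185.4681  47.    ]
25.07 0.5 [121.0887 196.1621 586.    ] grip [133.8085 185.4681  47.    ]
25.17 0.42 [121.0794 196.1639 592.    ] grip [133.8085 185.4681  47.    ]
25.27 0.52 [121.0812 196.1641 591.    ] grip [133.7174 185.413   46.    ]
25.37 0.55 [121.075  196.1601 587.    ] grip [133.7447 185.3617  47.    ]
25.47 0.51 [121.0735 196.1641 585.    ] grip [133.7174 185.413   46.    ]
25.57 0.45 [121.0788 196.1592 584.    ] grip [133.7174 185.413   46.    ]
polishing_tin [{'point': [191.3, 273.5], 'score': 0.71}]
separator_bottle [{'point': [205.6, 282.5], 'score': 0.56}]
dappen_glass [{'point': [234.8, 291.1], 'score': 0.8}]
```

View pics/c8.png

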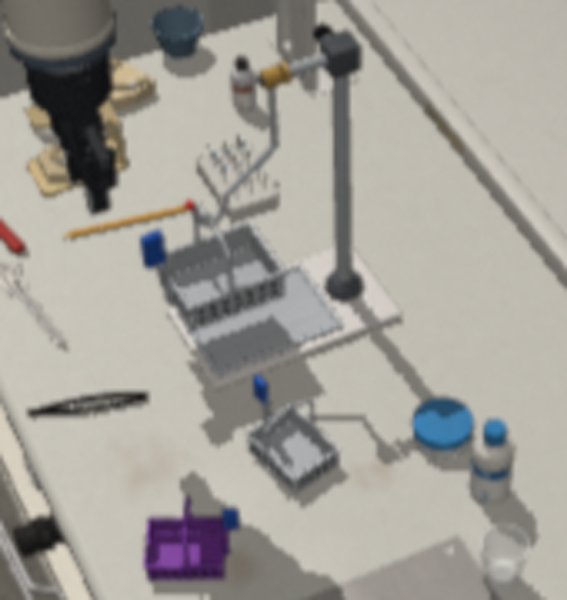

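The picture shows the basket hanging level and motionless on the hook (grip at (250,153), bail on the bowl at (215,205)). The gripper is clear, and the tin (422,443), bottle (465,492) and glass (552,504) are where they started.

```bash
python3 -c "from station import hand_in; print(hand_in())"
```

```text
the job is handed in; nothing more can be done
None
```

I stopped the hook so it hung straight and still, hung the larger steel basket on it by the bail's kink, level and quiet, and handed the job in after about 26 s; the tin, glass and bottle were left undisturbed.

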